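Put four beacon heads back on their own test bases

ROBOT

A 7-joint arm with a two-finger parallel gripper is mounted at the origin on a cart in front of the work surface, level with it; the furniture and walls round the work are solid. World frame = base frame: x ahead of the robot, y to its left, z up, the work surface at z = 0. Lengths are in m, angles in rad, forces in N, time in s.
With the tool pointing down it reaches from about 0.4 to 0.85 m from the base axis. Payload 10.4 kg.
Tool frame: the origin (TCP) lies at the very end of the fingers, on their centre line; the grasp point (between the pads) lies 19 mm behind it (r.pinch_z is the distance from the TCP to the grasp point, in m); z points along the fingers, y is the line along which they close (so a half turn about z gives the same grasp; the last joint's range is limited). The gripper opens to 87 mm and grips with 3 to 60 N. Pads are 19 mm wide; open, the fingers measure 117 mm over their backs; the gripper's body (75 mm by 190 mm) begins 51 mm behind the grasp point.
Start: joints at [-1.208, 0.332, -0.065, 1.46, 0.022, 1.35, -0.088], TCP at [0.235, 0.579, 0.191] pointing down, gripper open.
Joint ranges: [-2.6, 2.6], [-0.5, 2.12], [-1.47, 1.34], [0.16, 2.42], [-1.27, 4.41], [0.06, 2.06], [-2.6, 2.6]. Speed limits (rad/s): [2.22, 2.22, 2.79, 2.79, 3.14, 3.14, 3.14].

INTERFACE

Orientations are given as a unit quaternion [x, y, z, w].
In Python, from bench import r, camera gives the robot as it stands. The module is installed in compiled form; this text tells all that it offers.
- The arm moves only by the shell command python3 -m pendant 'ROWS' [FORCE]. ROWS is JSON, a list of rows, each an object with "dp": the shift along the tool's x, y, z as a fraction of full scale, a list of three; "rotation": the turn, a rotation vector about the tool's x, y, z as a fraction of full scale, a list of three; "jaw": the opening, from 0 (shut) to 1 (fully open). A call has 1 to 8 rows; each row is the pose to reach, as a shift and turn from the pose commanded when the call began, along the tool's axes at that moment, turning the shorter way round; what a row does not reach only later rows make up. Full scale, the value 1, is 0.15 m for a shift and 2 pi rad for a turn. A row lasts 1/8 s, in which the tool goes at most 62.5 mm and 10.7 degrees, less where a joint would pass 70% of its speed; a pose out of reach is approached as far as the arm can. A call with a number of a shift or a turn outside -1 to 1 is refused whole. A call with a gripper value outside its range is refused whole. The fingers move at their own pace and stop on an object; FORCE is the grip in N (left out, the last holds). Time passes only in rows, so rows that repeat a pose let the fingers close. It gives the time, the measured TCP pose, the force, the opening and the grip force at its end, in the units of the state.
- r.read_state(): the state, without advancing time (a new reading comes with each control period).
- camera(name): name is "scene" or "side" or "wrist"; returns a dict with "image" (400x640x3 uint8, red, green, blue), "z_map" (400x640 float32, m along the optical axis (not along the pixel's ray), 0 where there is no reading), "mtx" (3x3 intrinsics, pixels), "T" (4x4, takes a point from camera to world coordinates). Camera axes: x right, y down, z forward; pixel columns grow to the right and rows downward; lengths in m; the calibration is good to about 2 mm. A picture is of the moment at which its call begins.
- r.close_job(): hands the job in; it is judged then, once.
The state is a dict: "time": time; "joint_positions": joint angles; "joint_vel": joint speeds; "joint_torque": joint torques, N m; "ee_pos": TCP position; "eef_rot": TCP orientation; "ft_force": force on the tool from outside, world axes, zero at the start; "torque": the same for the moment, N m; "width": finger opening in m; "grip_force": force on a finger pad.
Only numpy, scipy, OpenCV 4.12 (cv2) and the standard library are available. Lean on these libraries where they do the work, as an engineer would, in place of code of your own. Each camera call takes 0.05 s, during which the arm holds its last target. There are 200 camera calls.

TASK

For the soak test the four beacon heads were plugged into the wrong bases, and each base is set to drive the LEDs of one colour only: swap them round until every head stands fully home in the cup of the base whose marker ring has its own colour, with the white-ringed spare base empty again. The contacts under a head must not be soiled or bent, so keep the heads upright, never stand or lay one on the bench (park it in the spare base) and do not drop one into its cup; leave the flux bottle standing where it is.

Things in the scene. Friction and masses are not known exactly. Their poses are not given: they have to be found in the camera images.
- red_head: Loose round beacon head, red lens, 74 mm high, 120 g, upright, starts in a wrong base. Origin: centre of its underside, z up. From 0 to 14 mm black plug foot, 40 mm dia (lowest 6 mm tapers to 30); to 26 mm grey collar, 54 dia; to 62 mm straight ribbed lens, 48 dia (grip it here from above, any yaw); dome above.
- amber_head: Loose round beacon head, amber lens, 74 mm high, 120 g, upright, starts in a wrong base. Origin: centre of its underside, z up. From 0 to 14 mm black plug foot, 40 mm dia (lowest 6 mm tapers to 30); to 26 mm grey collar, 54 dia; to 62 mm straight ribbed lens, 48 dia (grip it here from above, any yaw); dome above.
- green_head: Loose round beacon head, green lens, 74 mm high, 120 g, upright, starts in a wrong base. Origin: centre of its underside, z up. From 0 to 14 mm black plug foot, 40 mm dia (lowest 6 mm tapers to 30); to 26 mm grey collar, 54 dia; to 62 mm straight ribbed lens, 48 dia (grip it here from above, any yaw); dome above.
- blue_head: Loose round beacon head, blue lens, 74 mm high, 120 g, upright, starts in a wrong base. Origin: centre of its underside, z up. From 0 to 14 mm black plug foot, 40 mm dia (lowest 6 mm tapers to 30); to 26 mm grey collar, 54 dia; to 62 mm straight ribbed lens, 48 dia (grip it here from above, any yaw); dome above.
- red_base: Fixed dark grey 84 x 84 mm test base, marker ring (77 dia) red: for the red head. In its middle an open round black cup: bore 47 mm, rim 57 dia, 42 mm above the bench, flat floor 30 mm above it. Origin: on the bench under the cup's axis, z up. Home: head upright on the cup floor, its origin 30 mm above this one; 3.5 mm play all round, no latch.
- amber_base: Fixed dark grey 84 x 84 mm test base, marker ring (77 dia) amber: for the amber head. In its middle an open round black cup: bore 47 mm, rim 57 dia, 42 mm above the bench, flat floor 30 mm above it. Origin: on the bench under the cup's axis, z up. Home: head upright on the cup floor, its origin 30 mm above this one; 3.5 mm play all round, no latch.
- green_base: Fixed dark grey 84 x 84 mm test base, marker ring (77 dia) green: for the green head. In its middle an open round black cup: bore 47 mm, rim 57 dia, 42 mm above the bench, flat floor 30 mm above it. Origin: on the bench under the cup's axis, z up. Home: head upright on the cup floor, its origin 30 mm above this one; 3.5 mm play all round, no latch.
- blue_base: Fixed dark grey 84 x 84 mm test base, marker ring (77 dia) blue: for the blue head. In its middle an open round black cup: bore 47 mm, rim 57 dia, 42 mm above the bench, flat floor 30 mm above it. Origin: on the bench under the cup's axis, z up. Home: head upright on the cup floor, its origin 30 mm above this one; 3.5 mm play all round, no latch.
- spare_base: Fixed dark grey 84 x 84 mm test base, marker ring (77 dia) white: the spare, empty at the start. In its middle an open round black cup: bore 47 mm, rim 57 dia, 42 mm above the bench, flat floor 30 mm above it. Origin: on the bench under the cup's axis, z up. Home: head upright on the cup floor, its origin 30 mm above this one; 3.5 mm play all round, no latch.
- flux_bottle: White plastic flux bottle with a pointed nozzle, loose, standing upright near the bases, 44 mm in diameter, 134 mm high; a bystander. Origin: centre of its underside, z up.

How it is judged:
At the end, for the whole second after the job is handed in: Each of the four heads stands at rest and upright (within 0.1 rad) in the cup of the base with its own colour, within 8 mm of the cup's axis and with its underside 26 to 34 mm above the base's underside (home is 30); the spare base is thereby empty (horizontal distance between red_head and red_base below 0.008 m and z of red_head in the frame of red_base between 0.026 and 0.034 m and angle between each of red_head, amber_head, green_head, blue_head's own z axis and vertical below 0.1 rad and linear speed of each of red_head, amber_head, green_head, blue_head below 0.02 m/s and horizontal distance between amber_head and amber_base below 0.008 m and z of amber_head in the frame of amber_base between 0.026 and 0.034 m and horizontal distance between green_head and green_base below 0.008 m and z of green_head in the frame of green_base between 0.026 and 0.034 m and horizontal distance between blue_head and blue_base below 0.008 m and z of blue_head in the frame of blue_base between 0.026 and 0.034 m); the robot touches nothing.
It fails at once if a head is stood on the bench, or laid or tipped over (height (world z) of any of red_head, amber_head, green_head, blue_head below 0.016 m or angle between any of red_head, amber_head, green_head, blue_head's own z axis and vertical above 0.8 rad).
It fails at once if a head is let go more than 25 mm higher than home ((height (world z) of red_head above 0.055 m and contact force between red_head and the fingers below 0.02 N) or (height (world z) of amber_head above 0.055 m and contact force between amber_head and the fingers below 0.02 N) or (height (world z) of green_head above 0.055 m and contact force between green_head and the fingers below 0.02 N) or (height (world z) of blue_head above 0.055 m and contact force between blue_head and the fingers below 0.02 N)).
It fails at once if the flux bottle is knocked over or pushed away (30 mm) (distance of flux_bottle from where it was at the start of the episode above 0.03 m or angle between flux_bottle's own z axis and vertical above 0.4 rad).
It also fails if it takes over 106 s, if anything falls off the work surface, if the arm or the gripper's body presses on something with over 40 N, if the wrist force passes 120 N, or if a joint passes its speed limit or range.

## Working session

There is one attempt and no reset: what is moved stays moved. The work goes in short steps, Python scripts to look and compute and a shell command to move; the robot and the scene stay as the last step left them, time stands still between calls to the robot, and variables do not carry over. Pictures are saved under pics/ and viewed, at most 14 in all, crops included, and the job is handed in when it is done.

```bash
mkdir -p pics; python3 - <<'E'
from bench import r,camera
import cv2,numpy as np
for n in("scene","side"):
    c=camera(n); cv2.imwrite(f"pics/{n}0.png",c["image"][...,::-1]); np.savez(f"{n}0.npz",**c)
    print(n,c["mtx"].round(1).tolist(),c["T"].round(3).tolist())
s=r.read_state();print(s,r.pinch_z)
E
```

```text
scene [[493.3, 0.0, 322.2], [0.0, 493.3, 215.3], [0.0, 0.0, 1.0]] [[0.768, -0.376, 0.519, 0.017], [-0.641, -0.423, 0.641, -0.663], [-0.021, -0.825, -0.565, 0.633], [0.0, 0.0, 0.0, 1.0]]
side [[427.9, 0.0, 318.3], [0.0, 427.9, 199.5], [0.0, 0.0, 1.0]] [[-0.998, 0.003, 0.058, 0.459], [-0.052, 0.412, -0.91, 0.901], [-0.027, -0.911, -0.411, 0.465], [0.0, 0.0, 0.0, 1.0]]
{'time': 0.1, 'joint_positions': array([-1.20758114,  0.33280469, -0.06472497,  1.46088776,  0.02159119,
        1.34988748, -0.08848686]), 'joint_vel': array([ 0.00063815, -0.00038292, -0.00017761, -0.00132696,  0.0009665 ,
       -0.00126166,  0.00089086]), 'joint_torque': array([ 9.71347326e-04, -6.24539208e+01,  2.41046527e-02, -3.90723574e+01,
       -6.16078055e-02,  3.64574092e-02,  6.70248710e-05]), 'ee_pos': array([0.2350349 , 0.57869288, 0.19022154]), 'eef_rot': array([ 1.91686497e-01,  9.81455995e-01, -6.37814251e-04, -1.02948204e-04]), 'ft_force': array([-0.42223134, -0.0441673 , -0.06024428]), 'torque': array([ 0.0090716 ,  0.00225101, -0.03225795]), 'grip_force': 0.0, 'width': 0.0868339318059145} 0.0187
```

View pics/scene0.png

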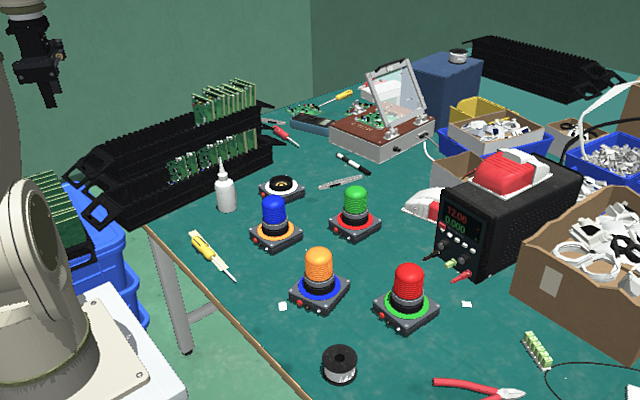

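View pics/side0.png

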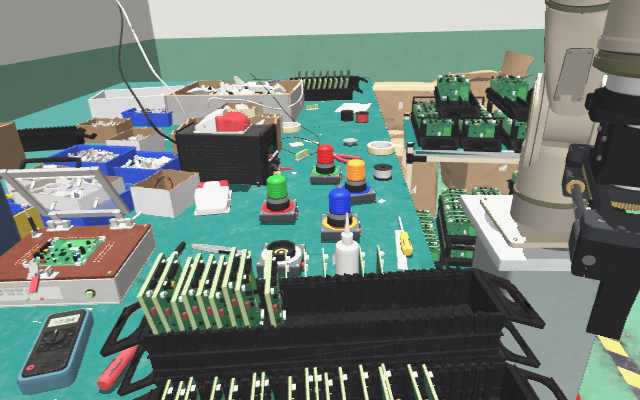

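The scene view shows blue in the amber base (275,220), amber in the blue base (319,275), green in the red base (354,213) and red in the green base (405,295). The spare is at (282,187), the bottle at (225,188). The side view shows the same layout. Next I measure the positions.

```bash
cat > look.py <<'E'
import cv2,numpy as np
from scipy.optimize import least_squares
HUE={"red":[(0,5),(174,180)],"amber":[(10,20)],"green":[(45,72)],"blue":[(108,125)]}
def world(c):
    v,u=np.mgrid[:400,:640]; z=c["z_map"]; K=c["mtx"]
    p=np.stack([(u-K[0,2])/K[0,0]*z,(v-K[1,2])/K[1,1]*z,z],-1)
    return p@c["T"][:3,:3].T+c["T"][:3,3]
def mask(c,col):
    h=cv2.cvtColor(c["image"],cv2.COLOR_RGB2HSV)
    m=sum(((h[...,0]>=a)&(h[...,0]<=b)) for a,b in HUE[col])>0
    return m&(h[...,1]>130)&(h[...,2]>70)&(c["z_map"]>0)
def circ(p,R=None):
    x0=[*p.mean(0)]+([] if R else [.03])
    f=lambda x:np.hypot(p[:,0]-x[0],p[:,1]-x[1])-(R or x[2])
    s=least_squares(f,x0,loss="soft_l1",f_scale=.001); return s.x.round(4),round(float(np.sqrt(np.median(s.fun**2))),4)
def inbox(P): return (P[...,0]>.25)&(P[...,0]<.8)&(P[...,1]>-.35)&(P[...,1]<.4)
def heads(c,lo=.06,hi=.09):
    P=world(c); o={}
    for k in HUE:
        m=mask(c,k)&inbox(P)&(P[...,2]>lo)&(P[...,2]<hi)
        n,l,st,_=cv2.connectedComponentsWithStats(m.astype(np.uint8))
        if n<2: continue
        q=P[l==1+st[1:,4].argmax()]; o[k]=(circ(q[:,:2],.024),len(q))
    return o
E
python3 - <<'E'
from look import *
for n in("scene","side"):
    c=dict(np.load(n+"0.npz")); P=world(c); print(n)
    for k,v in heads(c).items():
        print(" head",k,v)
    for k in HUE:  # ring pixels, low
        m=mask(c,k)&inbox(P)&(P[...,2]>.015)&(P[...,2]<.045)
        l,st=cv2.connectedComponentsWithStats(m.astype(np.uint8))[1:3]
        q=P[l==1+st[1:,4].argmax()]; print(" ring",k,circ(q[:,:2]),len(q),np.median(q[:,2]).round(4))
    u,v=(282,187) if n=="scene" else (282,255)
    g=P[v-25:v+25,u-30:u+30].reshape(-1,3); q=g[(abs(g[:,2]-.042)<.0025)]
    print(" spare rim",circ(q[:,:2]),len(q),q.mean(0).round(3), "floor",g[abs(g[:,2]-.03)<.002].mean(0).round(3))
    u,v=(225,195) if n=="scene" else (347,255)
    g=P[v-15:v+15,u-8:u+8].reshape(-1,3); q=g[(g[:,2]>.03)&(g[:,2]<.075)]
    print(" bottle",circ(q[:,:2],.022) if len(q)>10 else None,len(q))
E
```

```text
scene
 head red ((array([ 0.5134, -0.2744]), 0.0006), 384)
 head amber ((array([ 0.4287, -0.1415]), 0.0006), 350)
 head green ((array([ 0.6185, -0.032 ]), 0.0008), 270)
 head blue ((array([0.4686, 0.0515]), 0.0008), 279)
 ring red (array([ 0.6186, -0.0303,  0.0344]), 0.0029) 223 0.0271
 ring amber (array([0.4671, 0.0519, 0.0341]), 0.0039) 145 0.0275
 ring green (array([ 0.5132, -0.2734,  0.0343]), 0.0025) 387 0.0274
 ring blue (array([ 0.4287, -0.1401,  0.0346]), 0.003) 366 0.0274
 spare rim (array([0.5799, 0.1842, 0.026 ]), 0.0016) 89 [0.579 0.183 0.041] floor [0.581 0.188 0.03 ]
 bottle (array([0.4533, 0.2257]), 0.0013) 317
side
 head red ((array([ 0.5113, -0.2751]), 0.0012), 166)
 head amber ((array([ 0.4271, -0.1421]), 0.0009), 201)
 head green ((array([ 0.6172, -0.0326]), 0.0008), 234)
 head blue ((array([0.4673, 0.0507]), 0.0007), 276)
 ring red (array([ 0.6177, -0.0311,  0.0339]), 0.0026) 124 0.0282
 ring amber (array([0.4719, 0.0881, 0.0107]), 0.0023) 26 0.0282
 ring green (array([ 0.5117, -0.2725,  0.0339]), 0.0025) 72 0.0286
 ring blue (array([ 0.4245, -0.1384,  0.0312]), 0.0029) 66 0.0285
 spare rim (array([0.5796, 0.1883, 0.0258]), 0.0013) 142 [0.578 0.187 0.042] floor [0.574 0.187 0.03 ]
 bottle (array([0.4523, 0.225 ]), 0.0011) 385
```

```bash
python3 - <<'E'
from look import *
H=np.zeros((16,24))
for n in("scene","side"):
    c=dict(np.load(n+"0.npz")); p=world(c)[c["z_map"]>0]
    i=((p[:,0]-.1)/.05).astype(int); j=((p[:,1]+.5)/.05).astype(int)
    k=(p[:,0]>.1)&(i<16)&(p[:,1]>-.5)&(j<24)
    np.maximum.at(H,(i[k],j[k]),p[k,2])
print("cols y from -0.5 step .05, rows x from .1 step .05, cm")
for a in range(16): print(f"{.1+.05*a:.2f}",(H[a]*100).round().astype(int))
E
```

```text
cols y from -0.5 step .05, rows x from .1 step .05, cm
0.10 [ 0  0  0  0  0  0  0  2  1  1 47 46  2  0  0  0  0  0  0  0  0  0  0  0]
0.15 [ 0  0  0  0  0  0  0  0  0  0  0  0  0  0  0  5  5  5  0 33 44 44  0  0]
0.20 [ 0  0  0  0  0  0  0  0  0  0  0  0  0  0  0  6  6 12 12 34 44 44 40  0]
0.25 [ 0  0  0  0  0  0  0  0  0  0  0  0  0  0  0  7  0 13 13 13 44 46 44 34]
0.30 [ 3  0  0  4  3  0  0  0  0  1  1  2  2  2  0  7  7 13 13 13  7  7 33 34]
0.35 [ 2  0  0  4  3  0  4  5  0  0  0  0  0  0  0  7 11 13 13 13 13  8  0  0]
0.40 [ 1  1  1  0  0  0 11 11  3  0 10 10  0  7 12  6 12 13 13 13 13  8  0  0]
0.45 [ 1  1  0  5 10  7  6 10  0  0 11 11  0  7 14  6 12 11 13 13 13  8  0  0]
0.50 [ 1  0  0  6 11 10  0  0  0  0  3  3  3  3  3  0 12 11 18 18 18  8  0  0]
0.55 [ 3  0  0  3  3  3  0  0  9 10  3  0  3  4  4  0 12 11 18 19 19  8  0  0]
0.60 [ 3  3  0  3  6  6  0  0 10 11  3  0  3  4  4  0 12 10 18 18 18  8  0  0]
0.65 [12 12 12 16 16 16 16  0  3  3  3  0  1  1  0  0  6  7 18 18 18  7  0  0]
0.70 [10 10 12 18 20 20  3  0  2  0  0  0  1  0  0  0  4  4 13 12 12  5  0  0]
0.75 [12 13 12 20 21 21  5  6  6  3  0  0  1  1  0  0  0  1 10 10  1  1  0  0]
0.80 [13 13 13 20 21 21  7  7  6  3  0  0  2  3  6  6  7  0  3  3  3  1  0  0]
0.85 [13 13 14 18 18 18  7  7  7  7  0  0 12 19 22  7  7  3  4  3  3  1  0  0]
```

```bash
cat > go.py <<'E'
import sys
from bench import r
from scipy.spatial.transform import Rotation as R
s=r.read_state(); q=R.from_quat(s["eef_rot"])
print(s["time"],s["ee_pos"].round(4),"dp",(q.inv().apply([float(a) for a in sys.argv[1:4]]-s["ee_pos"])/.15).round(3),"j",s["joint_positions"].round(2),"w",round(s["width"],4),"g",round(s["grip_force"],1),"f",s["ft_force"].round(1))
E
python3 -m pendant '[{"dp":[-0.92,-0.89,0],"rotation":[0,0,0],"jaw":1},{"dp":[-0.92,-0.89,0],"rotation":[0,0,0],"jaw":1},{"dp":[-0.92,-0.89,0],"rotation":[0,0,0],"jaw":1},{"dp":[-0.92,-0.89,0],"rotation":[0,0,0],"jaw":1},{"dp":[-0.92,-0.89,0],"rotation":[0,0,0],"jaw":1}]' 20
python3 go.py 0.468 0.051 0.19
python3 - <<'E'
from look import *
for n in("scene","side"):
    p=world(dict(np.load(n+"0.npz"))).reshape(-1,3)
    k=(p[:,0]>.5)&(p[:,0]<.68)&(p[:,1]>.24)&(p[:,1]<.4)
    for z in(.05,.1,.13): print(n,z,p[k&(p[:,2]>z)][:,1].min() if (k&(p[:,2]>z)).any() else None)
E
```

```text
time: 0.72
ee_pos: [0.3127, 0.4036, 0.191]
eef_rot: [0.192, 0.981, 0.0, -0.0]
ft_force: [-0.3, 0.8, 0.1]
width: 0.0871
grip_force: 0.0
0.725 [0.3127 0.4036 0.191 ] dp [-1.845 -1.787  0.006] j [-1.02  0.08  0.02  1.76 -0.    1.3   0.18] w 0.0871 g 0.0 f [-0.3  0.8  0.1]
scene 0.05 0.308371108177246
scene 0.1 0.3178010778083449
scene 0.13 None
side 0.05 0.3109202838063032
side 0.1 0.3215889278826337
side 0.13 None
```

```bash
python3 -m pendant '[{"dp":[-0.92,-0.89,0],"rotation":[0,0,0],"jaw":1},{"dp":[-0.92,-0.89,0],"rotation":[0,0,0],"jaw":1},{"dp":[-0.92,-0.89,0],"rotation":[0,0,0],"jaw":1},{"dp":[-0.92,-0.89,0],"rotation":[0,0,0],"jaw":1},{"dp":[-0.92,-0.89,0],"rotation":[0,0,0],"jaw":1}]' 20 | head -2
python3 -m pendant '[{"dp":[-0.92,-0.89,0],"rotation":[0,0,0],"jaw":1},{"dp":[-0.92,-0.89,0],"rotation":[0,0,0],"jaw":1},{"dp":[-0.92,-0.89,0],"rotation":[0,0,0],"jaw":1},{"dp":[-0.92,-0.89,0],"rotation":[0,0,0],"jaw":1},{"dp":[-0.92,-0.89,0],"rotation":[0,0,0],"jaw":1}]' 20 | head -2
python3 go.py 0.468 0.051 0.06
python3 - <<'E'
from bench import camera
import cv2
c=camera("wrist"); cv2.imwrite("pics/w1.png",c["image"][...,::-1])
E
```

```text
time: 1.35
ee_pos: [0.39, 0.2293, 0.1909]
time: 1.98
ee_pos: [0.468, 0.0543, 0.1907]
1.975 [0.468  0.0543 0.1907] dp [-0.009 -0.02   0.871] j [-0.63 -0.03  0.42  1.87  0.01  1.3   0.97] w 0.0867 g 0.0 f [-0.2 -0.3 -0.5]
```

View pics/w1.png

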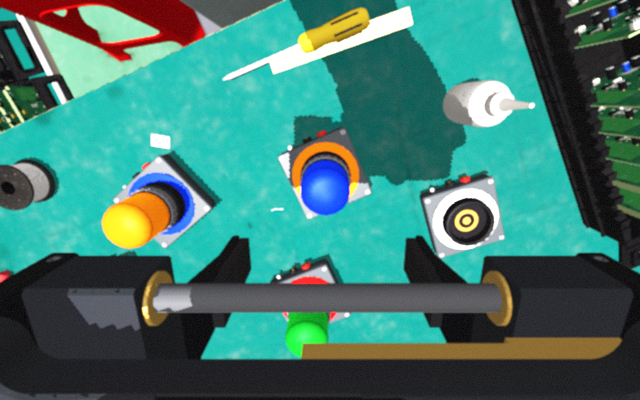

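The wrist view shows the blue head at (325,185) in the amber base, the spare at (467,218), the bottle at (490,105) and amber at (130,222), all consistent with the map. I cross-check positions with this view.

```bash
python3 - <<'E'
from look import *
from bench import camera
c=camera("wrist"); P=world(c)
print(heads(c))
for k in HUE:
    m=mask(c,k)&inbox(P)&(P[...,2]>.015)&(P[...,2]<.045)
    l,st=cv2.connectedComponentsWithStats(m.astype(np.uint8))[1:3]
    if len(st)>1:
        q=P[l==1+st[1:,4].argmax()]; print(" ring",k,circ(q[:,:2]),len(q),np.median(q[:,2]).round(4))
g=P[170:265,410:520].reshape(-1,3); q=g[abs(g[:,2]-.042)<.002]; print("spare",circ(q[:,:2]),len(q),q.mean(0))
E
```

```text
{'amber': ((array([ 0.4284, -0.1409]), 0.0003), 789), 'green': ((array([0.5117, 0.3411]), 0.0011), 428), 'blue': ((array([0.4688, 0.0524]), 0.0002), 249)}
 ring red (array([ 0.6401, -0.0385,  0.0581]), 0.0019) 191 0.0284
 ring amber (array([0.4687, 0.0529, 0.0341]), 0.0027) 1047 0.0286
 ring green (array([1.0614, 0.4089, 0.5186]), 0.0002) 62 0.0382
 ring blue (array([ 0.4282, -0.1405,  0.0338]), 0.0026) 1014 0.0284
spare (array([0.58  , 0.1873, 0.0258]), 0.0012) 601 [0.57951464 0.18776815 0.04238236]
```

```bash
python3 go.py 0.4685 0.052 0.06
```

```text
2.075 [0.4677 0.0548 0.1907] dp [-0.012 -0.015  0.871] j [-0.63 -0.03  0.42  1.87  0.01  1.3   0.97] w 0.0867 g 0.0 f [ 1.  -0.2 -0.1]
```

```bash
python3 -m pendant '[{"dp":[-0.012,-0.015,0.4],"rotation":[0,0,0],"jaw":1},{"dp":[-0.012,-0.015,0.7],"rotation":[0,0,0],"jaw":1},{"dp":[-0.012,-0.015,0.87],"rotation":[0,0,0],"jaw":1},{"dp":[-0.012,-0.015,0.87],"rotation":[0,0,0],"jaw":1},{"dp":[-0.012,-0.015,0.87],"rotation":[0,0,0],"jaw":0.4},{"dp":[-0.012,-0.015,0.87],"rotation":[0,0,0],"jaw":0.4},{"dp":[-0.012,-0.015,0.87],"rotation":[0,0,0],"jaw":0.4},{"dp":[-0.012,-0.015,0.87],"rotation":[0,0,0],"jaw":0.4}]' 20; python3 go.py 0.58 0.187 0.2
```

```text
time: 3.08
ee_pos: [0.4691, 0.0496, 0.0608]
eef_rot: [0.192, 0.981, 0.0, 0.0]
ft_force: [-0.6, 0.2, 0.0]
width: 0.0546
grip_force: 0.0
3.075 [0.4691 0.0496 0.0608] dp [-0.341  1.128 -0.927] j [-0.61  0.11  0.44  2.03 -0.06  1.01  1.04] w 0.0546 g 0.0 f [-0.6  0.2  0. ]
```

```bash
python3 -m pendant '[{"dp":[0,0,0],"rotation":[0,0,0],"jaw":0.4},{"dp":[0,0,0],"rotation":[0,0,0],"jaw":0.4},{"dp":[0,0,0],"rotation":[0,0,0],"jaw":0.4}]' 25; python3 go.py 0.58 0.187 0.2
```

```text
time: 3.45
ee_pos: [0.469, 0.0496, 0.0605]
eef_rot: [0.192, 0.981, 0.0, 0.0]
ft_force: [-0.2, 0.9, 1.5]
width: 0.0452
grip_force: 24.6
3.45 [0.469  0.0496 0.0605] dp [-0.341  1.127 -0.929] j [-0.61  0.11  0.44  2.03 -0.06  1.01  1.04] w 0.0452 g 24.6 f [-0.2  0.9  1.5]
```

```bash
python3 -m pendant '[{"dp":[0,0,-0.15],"rotation":[0,0,0],"jaw":0.4},{"dp":[0,0,-0.35],"rotation":[0,0,0],"jaw":0.4},{"dp":[-0.05,0.2,-0.6],"rotation":[0,0,0],"jaw":0.4},{"dp":[-0.2,0.6,-0.6],"rotation":[0,0,0],"jaw":0.4},{"dp":[-0.34,1,-0.6],"rotation":[0,0,0],"jaw":0.4},{"dp":[-0.34,1,-0.6],"rotation":[0,0,0],"jaw":0.4}]' 25; python3 go.py 0.58 0.187 0.061
python3 - <<'E'
from look import *
from bench import camera
for n in("scene","side"): c=camera(n);print(heads(c,.1,.2).get("blue")); cv2.imwrite(f"pics/{n}2.png",c["image"][...,::-1])
E
python3 go.py 0.58 0.187 0.061
```

```text
time: 4.2
ee_pos: [0.573, 0.1734, 0.1482]
eef_rot: [0.189, 0.982, -0.001, -0.001]
ft_force: [0.3, -0.9, -1.2]
width: 0.0456
grip_force: 24.5
4.2 [0.573  0.1734 0.1482] dp [-0.01   0.102  0.581] j [-0.68  0.31  0.39  1.61 -0.12  1.25  0.91] w 0.0456 g 24.5 f [ 0.3 -0.9 -1.2]
((array([0.5729, 0.173 ]), 0.0014), 396)
((array([0.5715, 0.1702]), 0.001), 595)
4.3 [0.5723 0.1691 0.1494] dp [-0.003  0.131  0.589] j [-0.68  0.3   0.39  1.61 -0.12  1.25  0.91] w 0.0454 g 24.5 f [ 0.  -0.8 -1.7]
```

View pics/scene2.png

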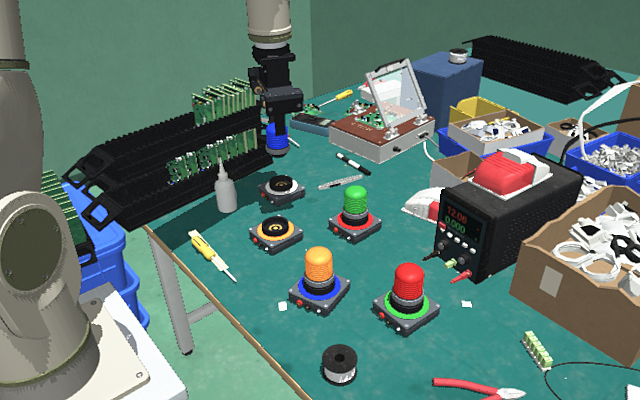

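Blue hangs upright in the gripper at (277,140) and the amber cup is free. Now I move over the spare and lower.

```bash
python3 -m pendant '[{"dp":[-0.003,0.13,0.1],"rotation":[0,0,0],"jaw":0.4},{"dp":[-0.003,0.13,0.25],"rotation":[0,0,0],"jaw":0.4},{"dp":[-0.003,0.13,0.4],"rotation":[0,0,0],"jaw":0.4},{"dp":[-0.003,0.13,0.46],"rotation":[0,0,0],"jaw":0.4},{"dp":[-0.003,0.13,0.46],"rotation":[0,0,0],"jaw":0.4},{"dp":[-0.003,0.13,0.46],"rotation":[0,0,0],"jaw":0.4}]' 25; python3 go.py 0.58 0.187 0.061
```

```text
time: 5.05
ee_pos: [0.5809, 0.187, 0.0826]
eef_rot: [0.192, 0.981, 0.001, 0.001]
ft_force: [-0.2, 0.4, -0.3]
width: 0.0458
grip_force: 24.5
5.05 [0.5809 0.187  0.0826] dp [ 0.005 -0.003  0.144] j [-0.68  0.39  0.37  1.65 -0.15  1.13  0.91] w 0.0458 g 24.5 f [-0.2  0.4 -0.3]
```

```bash
python3 -m pendant '[{"dp":[0.004,0,0.06],"rotation":[0,0,0],"jaw":0.4},{"dp":[0.004,0,0.1],"rotation":[0,0,0],"jaw":0.4},{"dp":[0.004,0,0.14],"rotation":[0,0,0],"jaw":0.4},{"dp":[0.004,0,0.14],"rotation":[0,0,0],"jaw":0.4},{"dp":[0.004,0,0.14],"rotation":[0,0,0],"jaw":0.4}]' 25; python3 go.py 0.58 0.187 0.061
```

```text
time: 5.68
ee_pos: [0.58, 0.1873, 0.0606]
eef_rot: [0.192, 0.981, 0.0, 0.0]
ft_force: [-0.6, -0.7, 3.1]
width: 0.0455
grip_force: 25.5
5.675 [0.58   0.1873 0.0606] dp [-0.001 -0.002 -0.003] j [-0.68  0.41  0.36  1.67 -0.16  1.09  0.92] w 0.0455 g 25.5 f [-0.6 -0.7  3.1]
```

```bash
python3 -m pendant '[{"dp":[0,0,0],"rotation":[0,0,0],"jaw":0.9},{"dp":[0,0,0],"rotation":[0,0,0],"jaw":0.9},{"dp":[0,0,0],"rotation":[0,0,0],"jaw":0.9},{"dp":[0,0,0],"rotation":[0,0,0],"jaw":0.9},{"dp":[0,0,-0.3],"rotation":[0,0,0],"jaw":1},{"dp":[0,0,-0.65],"rotation":[0,0,0],"jaw":1},{"dp":[0,-0.4,-0.65],"rotation":[0,0,0],"jaw":1},{"dp":[0,-0.8,-0.65],"rotation":[0,0,0],"jaw":1}]' 25 | head -2
python3 - <<'E'
from look import *
from bench import camera
for n in("scene","side"): c=camera(n);print(heads(c).get("blue"))
E
python3 go.py 0.4283 -0.1412 0.150
```

```text
time: 6.68
ee_pos: [0.5344, 0.0751, 0.1585]
((array([0.5793, 0.1888]), 0.0011), 218)
((array([0.5785, 0.1876]), 0.0007), 343)
6.775 [0.5333 0.0692 0.1585] dp [ 0.107 -1.564  0.058] j [-0.61  0.16  0.44  1.76 -0.07  1.24  1.03] w 0.087 g 0.0 f [ 0.7 -0.3 -0.4]
```

```bash
python3 -m pendant '[{"dp":[0.05,-0.4,0],"rotation":[0,0,0],"jaw":1},{"dp":[0.1,-0.8,0],"rotation":[0,0,0],"jaw":1},{"dp":[0.1,-1,0],"rotation":[0,0,0],"jaw":1},{"dp":[0.1,-1,0],"rotation":[0,0,0],"jaw":1}]' 25 | head -2
python3 go.py 0.4283 -0.1412 0.06
```

```text
time: 7.28
ee_pos: [0.4636, -0.0592, 0.1583]
7.275 [ 0.4636 -0.0592  0.1583] dp [ 0.01  -0.596  0.654] j [-0.5  -0.02  0.53  1.93  0.01  1.23  1.21] w 0.087 g 0.0 f [ 0.2  0.  -0.6]
```

```bash
python3 -m pendant '[{"dp":[0.01,-0.3,0],"rotation":[0,0,0],"jaw":1},{"dp":[0.01,-0.53,0.1],"rotation":[0,0,0],"jaw":1},{"dp":[0.01,-0.53,0.2],"rotation":[0,0,0],"jaw":1},{"dp":[0.01,-0.53,0.2],"rotation":[0,0,0],"jaw":1}]' 25 | head -2
python3 go.py 0.4283 -0.1412 0.06
```

```text
time: 7.78
ee_pos: [0.4328, -0.129, 0.1271]
7.775 [ 0.4328 -0.129   0.1271] dp [-0.004 -0.086  0.447] j [-0.43 -0.03  0.61  2.01  0.02  1.16  1.36] w 0.087 g 0.0 f [ 0.3  0.2 -0.3]
```

```bash
python3 -m pendant '[{"dp":[-0.004,-0.08,0.05],"rotation":[0,0,0],"jaw":1},{"dp":[-0.004,-0.08,0.25],"rotation":[0,0,0],"jaw":1},{"dp":[-0.004,-0.08,0.445],"rotation":[0,0,0],"jaw":1},{"dp":[-0.004,-0.08,0.445],"rotation":[0,0,0],"jaw":1},{"dp":[-0.004,-0.08,0.445],"rotation":[0,0,0],"jaw":1}]' 25 | head -2
python3 go.py 0.4283 -0.1412 0.06
```

```text
time: 8.4
ee_pos: [0.4297, -0.1417, 0.0622]
8.4 [ 0.4297 -0.1417  0.0622] dp [ 0.01  -0.     0.014] j [-0.4   0.06  0.65  2.08 -0.05  1.01  1.45] w 0.0871 g 0.0 f [ 0.2 -0.4  1. ]
```

Centred; grip and lift.

```bash
python3 -m pendant '[{"dp":[0.01,0,0.01],"rotation":[0,0,0],"jaw":0.4},{"dp":[0.01,0,0.01],"rotation":[0,0,0],"jaw":0.4},{"dp":[0.01,0,0.01],"rotation":[0,0,0],"jaw":0.4},{"dp":[0.01,0,0.01],"rotation":[0,0,0],"jaw":0.4},{"dp":[0.01,0,0.01],"rotation":[0,0,0],"jaw":0.4},{"dp":[0.01,0,0.01],"rotation":[0,0,0],"jaw":0.4},{"dp":[0.01,0,0.01],"rotation":[0,0,0],"jaw":0.4}]' 25; python3 go.py 0.4685 0.0525 0.13
```

```text
time: 9.28
ee_pos: [0.4277, -0.1409, 0.0597]
eef_rot: [0.192, 0.981, 0.0, 0.0]
ft_force: [-0.2, 0.4, 1.7]
width: 0.0461
grip_force: 25.0
9.275 [ 0.4277 -0.1409  0.0597] dp [ 0.233  1.297 -0.468] j [-0.4   0.06  0.64  2.09 -0.05  1.    1.45] w 0.0461 g 25.0 f [-0.2  0.4  1.7]
```

```bash
python3 -m pendant '[{"dp":[0,0,-0.15],"rotation":[0,0,0],"jaw":0.4},{"dp":[0,0,-0.3],"rotation":[0,0,0],"jaw":0.4},{"dp":[0.05,0.2,-0.5],"rotation":[0,0,0],"jaw":0.4},{"dp":[0.1,0.6,-0.5],"rotation":[0,0,0],"jaw":0.4},{"dp":[0.18,1,-0.5],"rotation":[0,0,0],"jaw":0.4},{"dp":[0.18,1,-0.5],"rotation":[0,0,0],"jaw":0.4},{"dp":[0.18,1,-0.5],"rotation":[0,0,0],"jaw":0.4}]' 25; python3 go.py 0.4685 0.0525 0.06
```

```text
time: 10.15
ee_pos: [0.4588, 0.0077, 0.1344]
eef_rot: [0.192, 0.981, -0.0, -0.0]
ft_force: [0.2, -0.8, -0.5]
width: 0.0459
grip_force: 25.0
10.15 [0.4588 0.0077 0.1344] dp [0.052 0.301 0.496] j [-0.58 -0.01  0.46  1.98  0.01  1.18  1.07] w 0.0459 g 25.0 f [ 0.2 -0.8 -0.5]
```

```bash
python3 -m pendant '[{"dp":[0.05,0.29,0],"rotation":[0,0,0],"jaw":0.4},{"dp":[0.05,0.29,0.1],"rotation":[0,0,0],"jaw":0.4},{"dp":[0.05,0.29,0.25],"rotation":[0,0,0],"jaw":0.4},{"dp":[0.05,0.29,0.36],"rotation":[0,0,0],"jaw":0.4},{"dp":[0.05,0.29,0.36],"rotation":[0,0,0],"jaw":0.4},{"dp":[0.05,0.29,0.36],"rotation":[0,0,0],"jaw":0.4}]' 25|head -2; python3 go.py 0.4685 0.0525 0.06
```

```text
time: 10.9
ee_pos: [0.4688, 0.0509, 0.0812]
10.9 [0.4688 0.0509 0.0812] dp [0.006 0.009 0.142] j [-0.61  0.08  0.43  2.01 -0.04  1.06  1.02] w 0.046 g 25.0 f [-0.5  0.6 -0.4]
```

```bash
python3 -m pendant '[{"dp":[0.005,0.01,0.06],"rotation":[0,0,0],"jaw":0.4},{"dp":[0.005,0.01,0.1],"rotation":[0,0,0],"jaw":0.4},{"dp":[0.005,0.01,0.14],"rotation":[0,0,0],"jaw":0.4},{"dp":[0.005,0.01,0.14],"rotation":[0,0,0],"jaw":0.4},{"dp":[0.005,0.01,0.145],"rotation":[0,0,0],"jaw":0.4}]' 25|head -4; python3 go.py 0.4685 0.0525 0.06
```

```text
time: 11.52
ee_pos: [0.4688, 0.0531, 0.0594]
eef_rot: [0.192, 0.981, 0.0, 0.0]
ft_force: [-3.2, -1.3, 11.7]
11.525 [0.4688 0.0531 0.0594] dp [ 0.001 -0.004 -0.004] j [-0.61  0.12  0.43  2.03 -0.06  1.01  1.03] w 0.0459 g 25.0 f [-3.2 -1.3 11.7]
```

```bash
python3 -m pendant '[{"dp":[0,0,0],"rotation":[0,0,0],"jaw":0.9},{"dp":[0,0,0],"rotation":[0,0,0],"jaw":0.9},{"dp":[0,0,0],"rotation":[0,0,0],"jaw":0.9},{"dp":[0,0,0],"rotation":[0,0,0],"jaw":0.9},{"dp":[0,0,-0.3],"rotation":[0,0,0],"jaw":1},{"dp":[0,0,-0.65],"rotation":[0,0,0],"jaw":1},{"dp":[-0.15,0.4,-0.65],"rotation":[0,0,0],"jaw":1},{"dp":[-0.3,0.8,-0.65],"rotation":[0,0,0],"jaw":1}]' 25 | head -2
python3 - <<'E'
from look import *
from bench import camera
for n in("scene","side"): c=camera(n);print({k:heads(c).get(k) for k in("blue","amber")})
E
python3 go.py 0.579 0.188 0.06
```

```text
time: 12.52
ee_pos: [0.5547, 0.1464, 0.1581]
{'blue': ((array([0.5797, 0.1885]), 0.0012), 227), 'amber': ((array([0.469 , 0.0522]), 0.0007), 285)}
{'blue': ((array([0.5783, 0.1878]), 0.0006), 341), 'amber': ((array([0.4677, 0.0513]), 0.0008), 271)}
12.625 [0.5545 0.151  0.1545] dp [-0.061  0.29   0.63 ] j [-0.68  0.25  0.39  1.67 -0.1   1.25  0.93] w 0.087 g 0.0 f [-1.4  0.7 -0.2]
```

```bash
python3 -m pendant '[{"dp":[-0.06,0.29,0],"rotation":[0,0,0],"jaw":1},{"dp":[-0.06,0.29,0.05],"rotation":[0,0,0],"jaw":1},{"dp":[-0.06,0.29,0.25],"rotation":[0,0,0],"jaw":1},{"dp":[-0.06,0.29,0.5],"rotation":[0,0,0],"jaw":1},{"dp":[-0.06,0.29,0.6],"rotation":[0,0,0],"jaw":1},{"dp":[-0.06,0.29,0.62],"rotation":[0,0,0],"jaw":1},{"dp":[-0.06,0.29,0.62],"rotation":[0,0,0],"jaw":1}]' 25|head -4
python3 go.py 0.579 0.188 0.06
```

```text
time: 13.5
ee_pos: [0.5784, 0.1818, 0.0646]
eef_rot: [0.192, 0.981, 0.0, 0.001]
ft_force: [-0.9, -0.3, 0.5]
13.5 [0.5784 0.1818 0.0646] dp [0.012 0.04  0.03 ] j [-0.67  0.4   0.36  1.68 -0.16  1.09  0.92] w 0.087 g 0.0 f [-0.9 -0.3  0.5]
```

```bash
python3 -m pendant '[{"dp":[0.01,0.04,0.03],"rotation":[0,0,0],"jaw":1},{"dp":[0.01,0.04,0.03],"rotation":[0,0,0],"jaw":0.4},{"dp":[0.01,0.04,0.03],"rotation":[0,0,0],"jaw":0.4},{"dp":[0.01,0.04,0.03],"rotation":[0,0,0],"jaw":0.4},{"dp":[0.01,0.04,0.03],"rotation":[0,0,0],"jaw":0.4},{"dp":[0.01,0.04,0.03],"rotation":[0,0,0],"jaw":0.4},{"dp":[0.01,0.04,0.03],"rotation":[0,0,0],"jaw":0.4},{"dp":[0.01,0.04,0.03],"rotation":[0,0,0],"jaw":0.4}]' 25; python3 go.py 0.4283 -0.1405 0.16
```

```text
time: 14.5
ee_pos: [0.5787, 0.188, 0.059]
eef_rot: [0.192, 0.981, 0.0, 0.0]
ft_force: [0.5, 0.9, -0.1]
width: 0.0461
grip_force: 25.0
14.5 [0.5787 0.188  0.059 ] dp [ 0.105 -2.406 -0.674] j [-0.68  0.41  0.36  1.68 -0.16  1.08  0.92] w 0.0461 g 25.0 f [ 0.5  0.9 -0.1]
```

```bash
python3 -m pendant '[{"dp":[0,0,-0.15],"rotation":[0,0,0],"jaw":0.4},{"dp":[0,0,-0.4],"rotation":[0,0,0],"jaw":0.4},{"dp":[0,0,-0.75],"rotation":[0,0,0],"jaw":0.4},{"dp":[0,-0.1,-0.75],"rotation":[0,0,0],"jaw":0.4},{"dp":[0,-0.4,-0.75],"rotation":[0,0,0],"jaw":0.4},{"dp":[0,-0.8,-0.75],"rotation":[0,0,0],"jaw":0.4},{"dp":[0,-1,-0.75],"rotation":[0,0,0],"jaw":0.4}]' 25|head -4; python3 -m pendant '[{"dp":[0.05,-0.4,0],"rotation":[0,0,0],"jaw":0.4},{"dp":[0.1,-0.8,0],"rotation":[0,0,0],"jaw":0.4},{"dp":[0.1,-1,0],"rotation":[0,0,0],"jaw":0.4},{"dp":[0.1,-1,0],"rotation":[0,0,0],"jaw":0.4}]' 25
python3 go.py 0.4283 -0.1405 0.16
```

```text
time: 15.38
ee_pos: [0.5205, 0.0453, 0.1705]
eef_rot: [0.193, 0.981, -0.0, -0.001]
ft_force: [0.2, 0.2, -0.6]
time: 15.88
ee_pos: [0.4507, -0.0864, 0.171]
eef_rot: [0.194, 0.981, 0.0, -0.0]
ft_force: [0.5, 0.4, -1.0]
width: 0.0463
grip_force: 25.0
15.875 [ 0.4507 -0.0864  0.171 ] dp [ 0.001 -0.39   0.073] j [-0.48 -0.06  0.56  1.93  0.03  1.26  1.25] w 0.0463 g 25.0 f [ 0.5  0.4 -1. ]
```

```bash
python3 -m pendant '[{"dp":[0,-0.34,0],"rotation":[0,0,0],"jaw":0.4},{"dp":[0,-0.34,0.1],"rotation":[0,0,0],"jaw":0.4},{"dp":[0,-0.34,0.25],"rotation":[0,0,0],"jaw":0.4},{"dp":[0,-0.34,0.45],"rotation":[0,0,0],"jaw":0.4},{"dp":[0,-0.34,0.57],"rotation":[0,0,0],"jaw":0.4},{"dp":[0,-0.34,0.57],"rotation":[0,0,0],"jaw":0.4},{"dp":[0,-0.34,0.57],"rotation":[0,0,0],"jaw":0.4}]' 25|head -2; python3 go.py 0.4283 -0.1405 0.059
```

```text
time: 16.75
ee_pos: [0.4331, -0.1311, 0.0863]
16.75 [ 0.4331 -0.1311  0.0863] dp [ 0.007 -0.07   0.182] j [-0.42  0.03  0.63  2.06 -0.02  1.07  1.4 ] w 0.0459 g 25.0 f [-0.1  0.2 -0.4]
```

```bash
python3 -m pendant '[{"dp":[0.007,-0.07,0],"rotation":[0,0,0],"jaw":0.4},{"dp":[0.007,-0.07,0],"rotation":[0,0,0],"jaw":0.4},{"dp":[0.007,-0.07,0.06],"rotation":[0,0,0],"jaw":0.4},{"dp":[0.007,-0.07,0.11],"rotation":[0,0,0],"jaw":0.4},{"dp":[0.007,-0.07,0.15],"rotation":[0,0,0],"jaw":0.4},{"dp":[0.007,-0.07,0.182],"rotation":[0,0,0],"jaw":0.4},{"dp":[0.007,-0.07,0.182],"rotation":[0,0,0],"jaw":0.4},{"dp":[0.007,-0.07,0.182],"rotation":[0,0,0],"jaw":0.4}]' 25|head -4; python3 go.py 0.4283 -0.1405 0.059
```

```text
time: 17.75
ee_pos: [0.428, -0.1408, 0.0587]
eef_rot: [0.192, 0.981, 0.0, 0.0]
ft_force: [0.0, 1.7, 2.4]
17.75 [ 0.428  -0.1408  0.0587] dp [-0.001  0.003 -0.002] j [-0.4   0.07  0.64  2.09 -0.05  1.    1.45] w 0.0462 g 25.0 f [0.  1.7 2.4]
```

```bash
python3 -m pendant '[{"dp":[0,0,0],"rotation":[0,0,0],"jaw":0.9},{"dp":[0,0,0],"rotation":[0,0,0],"jaw":0.9},{"dp":[0,0,0],"rotation":[0,0,0],"jaw":0.9},{"dp":[0,0,0],"rotation":[0,0,0],"jaw":0.9},{"dp":[0,0,-0.3],"rotation":[0,0,0],"jaw":1},{"dp":[0,0,-0.65],"rotation":[0,0,0],"jaw":1},{"dp":[-0.3,-0.2,-0.65],"rotation":[0,0,0],"jaw":1},{"dp":[-0.6,-0.4,-0.65],"rotation":[0,0,0],"jaw":1}]' 25 | head -2
python3 - <<'E'
from look import *
from bench import camera
for n in("scene","side"): c=camera(n);print({k:heads(c).get(k) for k in("blue","amber","red")}); cv2.imwrite(f"pics/{n}3.png",c["image"][...,::-1])
E
python3 go.py 0.5125 -0.2745 0.06
```

```text
time: 18.75
ee_pos: [0.4903, -0.231, 0.1577]
{'blue': ((array([ 0.4282, -0.1401]), 0.0006), 352), 'amber': ((array([0.4693, 0.0522]), 0.0008), 280), 'red': ((array([ 0.5132, -0.2743]), 0.0006), 382)}
{'blue': ((array([ 0.4265, -0.1404]), 0.001), 202), 'amber': ((array([0.468 , 0.0514]), 0.0007), 263), 'red': ((array([ 0.5117, -0.275 ]), 0.0012), 161)}
18.85 [ 0.4895 -0.2345  0.1551] dp [-0.243 -0.185  0.635] j [-0.32  0.2   0.77  1.76 -0.15  1.23  1.67] w 0.0868 g 0.0 f [-0.9  0.3 -0.2]
```

View pics/scene3.png

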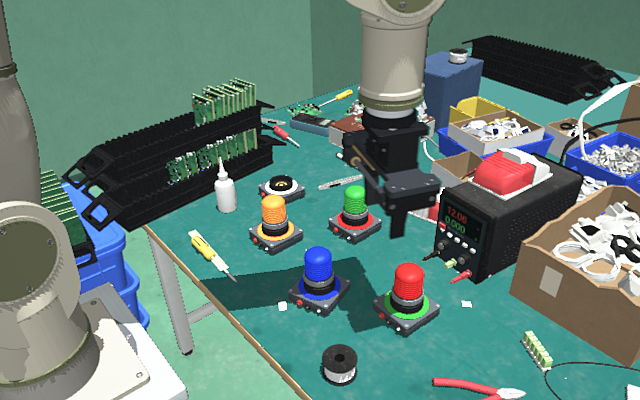

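Amber is home at (275,220) and blue at (319,275). The bottle is untouched and the gripper hovers near red (405,290).

```bash
python3 -m pendant '[{"dp":[-0.24,-0.18,0],"rotation":[0,0,0],"jaw":1},{"dp":[-0.24,-0.18,0],"rotation":[0,0,0],"jaw":1},{"dp":[-0.24,-0.18,0.1],"rotation":[0,0,0],"jaw":1},{"dp":[-0.24,-0.18,0.2],"rotation":[0,0,0],"jaw":1},{"dp":[-0.24,-0.18,0.2],"rotation":[0,0,0],"jaw":1}]' 25|head -2; python3 go.py 0.5125 -0.2745 0.06
```

```text
time: 19.48
ee_pos: [0.5107, -0.2676, 0.1246]
19.475 [ 0.5107 -0.2676  0.1246] dp [-0.029 -0.038  0.431] j [-0.23  0.33  0.77  1.71 -0.25  1.2   1.79] w 0.0869 g 0.0 f [-0.6  0.4  0.7]
```

```bash
python3 -m pendant '[{"dp":[-0.025,-0.035,0.1],"rotation":[0,0,0],"jaw":1},{"dp":[-0.025,-0.035,0.3],"rotation":[0,0,0],"jaw":1},{"dp":[-0.025,-0.035,0.43],"rotation":[0,0,0],"jaw":1},{"dp":[-0.025,-0.035,0.43],"rotation":[0,0,0],"jaw":1},{"dp":[-0.025,-0.035,0.43],"rotation":[0,0,0],"jaw":1}]' 25|head -2; python3 go.py 0.5125 -0.2745 0.06
```

```text
time: 20.1
ee_pos: [0.5136, -0.2757, 0.0624]
20.1 [ 0.5136 -0.2757  0.0624] dp [0.01  0.005 0.016] j [-0.18  0.42  0.74  1.76 -0.31  1.08  1.85] w 0.0873 g 0.0 f [0.  0.5 1.2]
```

```bash
python3 -m pendant '[{"dp":[0.006,0.005,0.01],"rotation":[0,0,0],"jaw":0.4},{"dp":[0.006,0.005,0.01],"rotation":[0,0,0],"jaw":0.4},{"dp":[0.006,0.005,0.01],"rotation":[0,0,0],"jaw":0.4},{"dp":[0.006,0.005,0.01],"rotation":[0,0,0],"jaw":0.4},{"dp":[0.006,0.005,0.01],"rotation":[0,0,0],"jaw":0.4},{"dp":[0.006,0.005,0.01],"rotation":[0,0,0],"jaw":0.4},{"dp":[0.006,0.005,0.01],"rotation":[0,0,0],"jaw":0.4}]' 25; python3 go.py 0.58 0.187 0.16
```

```text
time: 20.98
ee_pos: [0.513, -0.2741, 0.0604]
eef_rot: [0.192, 0.981, 0.0, 0.0]
ft_force: [0.5, 1.1, 3.1]
width: 0.0448
grip_force: 40.3
20.975 [ 0.513  -0.2741  0.0604] dp [ 0.742  3.017 -0.663] j [-0.18  0.42  0.74  1.76 -0.31  1.08  1.85] w 0.0448 g 40.3 f [0.5 1.1 3.1]
```

```bash
python3 -m pendant '[{"dp":[0,0,-0.15],"rotation":[0,0,0],"jaw":0.4},{"dp":[0,0,-0.4],"rotation":[0,0,0],"jaw":0.4},{"dp":[0,0,-0.75],"rotation":[0,0,0],"jaw":0.4},{"dp":[0,0.1,-0.75],"rotation":[0,0,0],"jaw":0.4},{"dp":[0.1,0.4,-0.75],"rotation":[0,0,0],"jaw":0.4},{"dp":[0.2,0.8,-0.75],"rotation":[0,0,0],"jaw":0.4},{"dp":[0.25,1,-0.75],"rotation":[0,0,0],"jaw":0.4}]' 25; python3 -m pendant '[{"dp":[0.1,0.4,0],"rotation":[0,0,0],"jaw":0.4},{"dp":[0.2,0.8,0],"rotation":[0,0,0],"jaw":0.4},{"dp":[0.25,1,0],"rotation":[0,0,0],"jaw":0.4},{"dp":[0.25,1,0],"rotation":[0,0,0],"jaw":0.4}]' 25
python3 go.py 0.58 0.187 0.16
```

```text
time: 21.85
ee_pos: [0.5342, -0.1167, 0.1712]
eef_rot: [0.19, 0.982, 0.0, -0.001]
ft_force: [0.1, -0.9, -1.7]
width: 0.0445
grip_force: 39.6
time: 22.35
ee_pos: [0.5553, 0.0356, 0.171]
eef_rot: [0.189, 0.982, -0.0, -0.001]
ft_force: [-0.2, -1.6, -0.9]
width: 0.045
grip_force: 39.6
22.35 [0.5553 0.0356 0.171 ] dp [0.222 0.998 0.073] j [-0.69  0.21  0.63  1.7  -0.13  1.27  1.16] w 0.045 g 39.6 f [-0.2 -1.6 -0.9]
```

```bash
python3 -m pendant '[{"dp":[0.1,0.4,0],"rotation":[0,0,0],"jaw":0.4},{"dp":[0.2,0.8,0],"rotation":[0,0,0],"jaw":0.4},{"dp":[0.2,0.93,0],"rotation":[0,0,0],"jaw":0.4},{"dp":[0.2,0.93,0.1],"rotation":[0,0,0],"jaw":0.4},{"dp":[0.2,0.93,0.3],"rotation":[0,0,0],"jaw":0.4},{"dp":[0.2,0.93,0.5],"rotation":[0,0,0],"jaw":0.4},{"dp":[0.2,0.93,0.5],"rotation":[0,0,0],"jaw":0.4}]' 25|head -4
python3 go.py 0.58 0.187 0.06
```

```text
time: 23.22
ee_pos: [0.5789, 0.1691, 0.0949]
eef_rot: [0.193, 0.981, -0.002, -0.002]
ft_force: [0.0, -0.3, -1.5]
23.225 [0.5789 0.1691 0.0949] dp [0.038 0.115 0.232] j [-0.79  0.39  0.54  1.66 -0.21  1.16  0.98] w 0.045 g 39.6 f [ 0.  -0.3 -1.5]
```

```bash
python3 -m pendant '[{"dp":[0.035,0.11,0],"rotation":[0,0,0],"jaw":0.4},{"dp":[0.035,0.11,0],"rotation":[0,0,0],"jaw":0.4},{"dp":[0.035,0.11,0.06],"rotation":[0,0,0],"jaw":0.4},{"dp":[0.035,0.11,0.09],"rotation":[0,0,0],"jaw":0.4},{"dp":[0.035,0.11,0.09],"rotation":[0,0,0],"jaw":0.4}]' 25|head -4
python3 go.py 0.58 0.187 0.06
```

```text
time: 23.85
ee_pos: [0.5818, 0.1893, 0.0836]
eef_rot: [0.192, 0.981, -0.0, -0.0]
ft_force: [-0.2, -0.5, -1.3]
23.85 [0.5818 0.1893 0.0836] dp [ 0.005 -0.019  0.158] j [-0.8   0.41  0.52  1.65 -0.22  1.14  0.96] w 0.0444 g 39.6 f [-0.2 -0.5 -1.3]
```

```bash
python3 -m pendant '[{"dp":[0.005,-0.015,0.04],"rotation":[0,0,0],"jaw":0.4},{"dp":[0.005,-0.015,0.08],"rotation":[0,0,0],"jaw":0.4},{"dp":[0.005,-0.015,0.12],"rotation":[0,0,0],"jaw":0.4},{"dp":[0.005,-0.015,0.158],"rotation":[0,0,0],"jaw":0.4},{"dp":[0.005,-0.015,0.158],"rotation":[0,0,0],"jaw":0.4},{"dp":[0.005,-0.015,0.158],"rotation":[0,0,0],"jaw":0.4}]' 25|head -4
python3 go.py 0.58 0.187 0.06
```

```text
time: 24.6
ee_pos: [0.5806, 0.188, 0.0604]
eef_rot: [0.192, 0.981, 0.0, 0.0]
ft_force: [-0.3, -0.6, -0.3]
24.6 [0.5806 0.188  0.0604] dp [ 0.001 -0.007  0.003] j [-0.79  0.44  0.52  1.68 -0.24  1.09  0.98] w 0.0452 g 39.8 f [-0.3 -0.6 -0.3]
```

```bash
python3 -m pendant '[{"dp":[0,0,0.004],"rotation":[0,0,0],"jaw":0.9},{"dp":[0,0,0.004],"rotation":[0,0,0],"jaw":0.9},{"dp":[0,0,0.004],"rotation":[0,0,0],"jaw":0.9},{"dp":[0,0,0.004],"rotation":[0,0,0],"jaw":0.9},{"dp":[0,0,-0.3],"rotation":[0,0,0],"jaw":1},{"dp":[0,0,-0.65],"rotation":[0,0,0],"jaw":1},{"dp":[-0.25,-0.4,-0.65],"rotation":[0,0,0],"jaw":1},{"dp":[-0.5,-0.8,-0.65],"rotation":[0,0,0],"jaw":1}]' 25 | head -2
python3 - <<'E'
from look import *
from bench import camera
for n in("scene","side"): c=camera(n);print({k:heads(c).get(k) for k in("red","green")})
E
python3 go.py 0.618 -0.032 0.06
```

```text
time: 25.6
ee_pos: [0.6026, 0.064, 0.1588]
{'red': ((array([0.5807, 0.1875]), 0.0009), 220), 'green': ((array([ 0.6185, -0.0316]), 0.0008), 272)}
{'red': ((array([0.5798, 0.1865]), 0.0007), 350), 'green': ((array([ 0.6173, -0.0325]), 0.001), 235)}
25.7 [0.6028 0.0555 0.1588] dp [-0.317 -0.497  0.661] j [-0.65  0.34  0.61  1.59 -0.2   1.27  1.16] w 0.0868 g 0.0 f [-0.6 -0.1  0.6]
```

```bash
python3 -m pendant '[{"dp":[-0.2,-0.3,0],"rotation":[0,0,0],"jaw":1},{"dp":[-0.3,-0.47,0],"rotation":[0,0,0],"jaw":1},{"dp":[-0.3,-0.47,0],"rotation":[0,0,0],"jaw":1},{"dp":[-0.3,-0.47,0.1],"rotation":[0,0,0],"jaw":1},{"dp":[-0.3,-0.47,0.25],"rotation":[0,0,0],"jaw":1},{"dp":[-0.3,-0.47,0.25],"rotation":[0,0,0],"jaw":1}]' 25|head -2; python3 go.py 0.618 -0.032 0.06
```

```text
time: 26.45
ee_pos: [0.6157, -0.0156, 0.118]
26.45 [ 0.6157 -0.0156  0.118 ] dp [-0.057 -0.095  0.386] j [-0.53  0.41  0.62  1.61 -0.25  1.21  1.33] w 0.0871 g 0.0 f [-0.2 -0.6  0.7]
```

```bash
python3 -m pendant '[{"dp":[-0.05,-0.09,0],"rotation":[0,0,0],"jaw":1},{"dp":[-0.05,-0.09,0.1],"rotation":[0,0,0],"jaw":1},{"dp":[-0.05,-0.09,0.25],"rotation":[0,0,0],"jaw":1},{"dp":[-0.05,-0.09,0.38],"rotation":[0,0,0],"jaw":1},{"dp":[-0.05,-0.09,0.38],"rotation":[0,0,0],"jaw":1},{"dp":[-0.05,-0.09,0.38],"rotation":[0,0,0],"jaw":1}]' 25|head -2; python3 go.py 0.618 -0.032 0.06
```

```text
time: 27.2
ee_pos: [0.6195, -0.0329, 0.064]
27.2 [ 0.6195 -0.0329  0.064 ] dp [0.011 0.002 0.026] j [-0.48  0.47  0.6   1.65 -0.29  1.11  1.38] w 0.0872 g 0.0 f [0.8 0.6 0.3]
```

```bash
python3 -m pendant '[{"dp":[0.01,0,0.02],"rotation":[0,0,0],"jaw":0.4},{"dp":[0.01,0,0.02],"rotation":[0,0,0],"jaw":0.4},{"dp":[0.01,0,0.02],"rotation":[0,0,0],"jaw":0.4},{"dp":[0.01,0,0.02],"rotation":[0,0,0],"jaw":0.4},{"dp":[0.01,0,0.02],"rotation":[0,0,0],"jaw":0.4},{"dp":[0.01,0,0.02],"rotation":[0,0,0],"jaw":0.4},{"dp":[0.01,0,0.02],"rotation":[0,0,0],"jaw":0.4}]' 25; python3 go.py 0.5125 -0.2735 0.16
```

```text
time: 28.08
ee_pos: [0.6179, -0.0323, 0.0606]
eef_rot: [0.192, 0.981, 0.0, 0.0]
ft_force: [-0.4, 0.4, 2.9]
width: 0.0449
grip_force: 36.6
28.075 [ 0.6179 -0.0323  0.0606] dp [ 0.045 -1.754 -0.663] j [-0.49  0.47  0.6   1.66 -0.29  1.1   1.38] w 0.0449 g 36.6 f [-0.4  0.4  2.9]
```

```bash
python3 -m pendant '[{"dp":[0,0,-0.15],"rotation":[0,0,0],"jaw":0.4},{"dp":[0,0,-0.35],"rotation":[0,0,0],"jaw":0.4},{"dp":[0,-0.1,-0.65],"rotation":[0,0,0],"jaw":0.4},{"dp":[0,-0.4,-0.65],"rotation":[0,0,0],"jaw":0.4},{"dp":[0.02,-0.8,-0.65],"rotation":[0,0,0],"jaw":0.4},{"dp":[0.02,-1,-0.65],"rotation":[0,0,0],"jaw":0.4},{"dp":[0.02,-1,-0.65],"rotation":[0,0,0],"jaw":0.4}]' 25; python3 go.py 0.5125 -0.2735 0.16
```

```text
time: 28.95
ee_pos: [0.557, -0.1732, 0.158]
eef_rot: [0.194, 0.981, -0.0, -0.0]
ft_force: [0.0, -0.4, -1.0]
width: 0.0451
grip_force: 35.8
28.95 [ 0.557  -0.1732  0.158 ] dp [ 0.019 -0.731 -0.013] j [-0.36  0.3   0.7   1.65 -0.2   1.26  1.57] w 0.0451 g 35.8 f [ 0.  -0.4 -1. ]
```

```bash
python3 -m pendant '[{"dp":[0.02,-0.4,0],"rotation":[0,0,0],"jaw":0.4},{"dp":[0.02,-0.69,0],"rotation":[0,0,0],"jaw":0.4},{"dp":[0.02,-0.69,0.05],"rotation":[0,0,0],"jaw":0.4},{"dp":[0.02,-0.69,0.2],"rotation":[0,0,0],"jaw":0.4},{"dp":[0.02,-0.69,0.4],"rotation":[0,0,0],"jaw":0.4},{"dp":[0.02,-0.69,0.43],"rotation":[0,0,0],"jaw":0.4},{"dp":[0.02,-0.69,0.43],"rotation":[0,0,0],"jaw":0.4}]' 25|head -2; python3 go.py 0.5125 -0.2735 0.06
```

```text
time: 29.82
ee_pos: [0.5173, -0.2641, 0.0937]
29.825 [ 0.5173 -0.2641  0.0937] dp [ 0.006 -0.07   0.225] j [-0.2   0.37  0.72  1.73 -0.27  1.14  1.79] w 0.0449 g 35.6 f [ 0.4 -0.5 -1.6]
```

```bash
python3 -m pendant '[{"dp":[0.006,-0.065,0],"rotation":[0,0,0],"jaw":0.4},{"dp":[0.006,-0.065,0],"rotation":[0,0,0],"jaw":0.4},{"dp":[0.006,-0.065,0.07],"rotation":[0,0,0],"jaw":0.4},{"dp":[0.006,-0.065,0.07],"rotation":[0,0,0],"jaw":0.4}]' 25|head -2; python3 go.py 0.5125 -0.2735 0.0606
```

```text
time: 30.32
ee_pos: [0.5117, -0.273, 0.0819]
30.325 [ 0.5117 -0.273   0.0819] dp [-0.006 -0.001  0.142] j [-0.17  0.38  0.72  1.75 -0.28  1.12  1.82] w 0.0451 g 35.6 f [ 0.1  0.4 -1.2]
```

```bash
python3 -m pendant '[{"dp":[-0.006,0,0.04],"rotation":[0,0,0],"jaw":0.4},{"dp":[-0.006,0,0.08],"rotation":[0,0,0],"jaw":0.4},{"dp":[-0.006,0,0.12],"rotation":[0,0,0],"jaw":0.4},{"dp":[-0.006,0,0.145],"rotation":[0,0,0],"jaw":0.4},{"dp":[-0.006,0,0.145],"rotation":[0,0,0],"jaw":0.4},{"dp":[-0.006,0,0.145],"rotation":[0,0,0],"jaw":0.4}]' 25|head -4; python3 go.py 0.5125 -0.2735 0.0606
```

```text
time: 31.08
ee_pos: [0.513, -0.2739, 0.0612]
eef_rot: [0.192, 0.981, 0.0, -0.0]
ft_force: [0.2, -0.2, -0.7]
31.075 [ 0.513  -0.2739  0.0612] dp [0.004 0.001 0.004] j [-0.16  0.41  0.71  1.76 -0.3   1.08  1.83] w 0.0447 g 35.1 f [ 0.2 -0.2 -0.7]
```

```bash
python3 -m pendant '[{"dp":[0,0,0.008],"rotation":[0,0,0],"jaw":0.4},{"dp":[0,0,0.008],"rotation":[0,0,0],"jaw":0.9},{"dp":[0,0,0.008],"rotation":[0,0,0],"jaw":0.9},{"dp":[0,0,0.008],"rotation":[0,0,0],"jaw":0.9},{"dp":[0,0,0.008],"rotation":[0,0,0],"jaw":0.9},{"dp":[0,0,-0.3],"rotation":[0,0,0],"jaw":1},{"dp":[0,0,-0.65],"rotation":[0,0,0],"jaw":1},{"dp":[0.1,0.4,-0.65],"rotation":[0,0,0],"jaw":1}]' 25 | head -4
python3 -m pendant '[{"dp":[0.1,0.4,0],"rotation":[0,0,0],"jaw":1},{"dp":[0.2,0.8,0],"rotation":[0,0,0],"jaw":1},{"dp":[0.25,1,0],"rotation":[0,0,0],"jaw":1}]' 25 | head -2
python3 -m pendant '[{"dp":[0.1,0.4,0],"rotation":[0,0,0],"jaw":1},{"dp":[0.2,0.8,0],"rotation":[0,0,0],"jaw":1},{"dp":[0.25,1,0],"rotation":[0,0,0],"jaw":1},{"dp":[0.25,1,0],"rotation":[0,0,0],"jaw":1}]' 25 | head -2
python3 - <<'E'
from look import *
from bench import camera
for n in("scene","side"): c=camera(n);print({k:heads(c).get(k) for k in("red","green")})
E
python3 go.py 0.58 0.187 0.06
```

```text
time: 32.08
ee_pos: [0.5224, -0.218, 0.1629]
eef_rot: [0.196, 0.981, -0.001, 0.004]
ft_force: [1.6, 1.5, -0.8]
time: 32.45
ee_pos: [0.5436, -0.0554, 0.1586]
time: 32.95
ee_pos: [0.5649, 0.0968, 0.1582]
{'red': ((array([0.5807, 0.1874]), 0.001), 217), 'green': ((array([ 0.5147, -0.2741]), 0.0006), 388)}
{'red': ((array([0.5798, 0.1866]), 0.0007), 345), 'green': ((array([ 0.5127, -0.2748]), 0.0012), 157)}
33.05 [0.5651 0.0927 0.1586] dp [0.145 0.62  0.657] j [-0.72  0.25  0.56  1.68 -0.14  1.25  1.06] w 0.0869 g 0.0 f [-0.4  0.9  0.5]
```

```bash
python3 -m pendant '[{"dp":[0.1,0.4,0],"rotation":[0,0,0],"jaw":1},{"dp":[0.15,0.63,0],"rotation":[0,0,0],"jaw":1},{"dp":[0.15,0.63,0],"rotation":[0,0,0],"jaw":1},{"dp":[0.15,0.63,0.1],"rotation":[0,0,0],"jaw":1},{"dp":[0.15,0.63,0.25],"rotation":[0,0,0],"jaw":1},{"dp":[0.15,0.63,0.25],"rotation":[0,0,0],"jaw":1}]' 25|head -2; python3 go.py 0.58 0.187 0.06
```

```text
time: 33.8
ee_pos: [0.5787, 0.1869, 0.1192]
33.8 [0.5787 0.1869 0.1192] dp [-0.009  0.005  0.394] j [-0.79  0.37  0.51  1.62 -0.19  1.2   0.94] w 0.0871 g 0.0 f [-0.6  0.   0.3]
```

```bash
python3 -m pendant '[{"dp":[-0.005,0,0.15],"rotation":[0,0,0],"jaw":1},{"dp":[-0.005,0,0.3],"rotation":[0,0,0],"jaw":1},{"dp":[-0.005,0,0.395],"rotation":[0,0,0],"jaw":1},{"dp":[-0.005,0,0.395],"rotation":[0,0,0],"jaw":1},{"dp":[-0.005,0,0.395],"rotation":[0,0,0],"jaw":1}]' 25|head -2; python3 go.py 0.58 0.187 0.06
```

```text
time: 34.42
ee_pos: [0.5812, 0.1892, 0.063]
34.425 [0.5812 0.1892 0.063 ] dp [ 0.002 -0.016  0.02 ] j [-0.78  0.43  0.49  1.67 -0.22  1.09  0.96] w 0.0869 g 0.0 f [ 0.6 -0.5  0.6]
```

```bash
python3 -m pendant '[{"dp":[0,-0.01,0.015],"rotation":[0,0,0],"jaw":0.4},{"dp":[0,-0.01,0.015],"rotation":[0,0,0],"jaw":0.4},{"dp":[0,-0.01,0.015],"rotation":[0,0,0],"jaw":0.4},{"dp":[0,-0.01,0.015],"rotation":[0,0,0],"jaw":0.4},{"dp":[0,-0.01,0.015],"rotation":[0,0,0],"jaw":0.4},{"dp":[0,-0.01,0.015],"rotation":[0,0,0],"jaw":0.4},{"dp":[0,-0.01,0.015],"rotation":[0,0,0],"jaw":0.4}]' 25; python3 go.py 0.618 -0.031 0.15
```

```text
time: 35.3
ee_pos: [0.5801, 0.188, 0.0598]
eef_rot: [0.192, 0.981, 0.0, 0.0]
ft_force: [1.0, 0.9, 0.1]
width: 0.0459
grip_force: 25.0
35.3 [0.5801 0.188  0.0598] dp [-0.784 -1.258 -0.602] j [-0.77  0.43  0.49  1.68 -0.22  1.09  0.96] w 0.0459 g 25.0 f [1.  0.9 0.1]
```

```bash
python3 -m pendant '[{"dp":[0,0,-0.15],"rotation":[0,0,0],"jaw":0.4},{"dp":[0,0,-0.35],"rotation":[0,0,0],"jaw":0.4},{"dp":[0,-0.1,-0.6],"rotation":[0,0,0],"jaw":0.4},{"dp":[-0.2,-0.4,-0.6],"rotation":[0,0,0],"jaw":0.4},{"dp":[-0.45,-0.75,-0.6],"rotation":[0,0,0],"jaw":0.4},{"dp":[-0.6,-1,-0.6],"rotation":[0,0,0],"jaw":0.4},{"dp":[-0.6,-1,-0.6],"rotation":[0,0,0],"jaw":0.4},{"dp":[-0.6,-1,-0.6],"rotation":[0,0,0],"jaw":0.4}]' 25|tail -2; python3 go.py 0.618 -0.031 0.06
```

```text
width: 0.0454
grip_force: 25.0
36.3 [0.6067 0.0157 0.1494] dp [-0.187 -0.26   0.596] j [-0.57  0.35  0.59  1.6  -0.2   1.26  1.24] w 0.0454 g 25.0 f [-0.9  1.1 -1.1]
```

```bash
python3 -m pendant '[{"dp":[-0.185,-0.255,0],"rotation":[0,0,0],"jaw":0.4},{"dp":[-0.185,-0.255,0],"rotation":[0,0,0],"jaw":0.4},{"dp":[-0.185,-0.255,0.1],"rotation":[0,0,0],"jaw":0.4},{"dp":[-0.185,-0.255,0.3],"rotation":[0,0,0],"jaw":0.4},{"dp":[-0.185,-0.255,0.44],"rotation":[0,0,0],"jaw":0.4},{"dp":[-0.185,-0.255,0.44],"rotation":[0,0,0],"jaw":0.4},{"dp":[-0.185,-0.255,0.44],"rotation":[0,0,0],"jaw":0.4}]' 25|head -2; python3 go.py 0.618 -0.031 0.0598
```

```text
time: 37.17
ee_pos: [0.6185, -0.0298, 0.0841]
37.175 [ 0.6185 -0.0298  0.0841] dp [ 0.    -0.009  0.162] j [-0.48  0.44  0.58  1.63 -0.26  1.15  1.36] w 0.0461 g 25.0 f [ 0.3 -0.1 -1.6]
```

```bash
python3 -m pendant '[{"dp":[0,-0.008,0.05],"rotation":[0,0,0],"jaw":0.4},{"dp":[0,-0.008,0.09],"rotation":[0,0,0],"jaw":0.4},{"dp":[0,-0.008,0.13],"rotation":[0,0,0],"jaw":0.4},{"dp":[0,-0.008,0.165],"rotation":[0,0,0],"jaw":0.4},{"dp":[0,-0.008,0.165],"rotation":[0,0,0],"jaw":0.4},{"dp":[0,-0.008,0.165],"rotation":[0,0,0],"jaw":0.4}]' 25|head -4; python3 go.py 0.618 -0.031 0.0598
```

```text
time: 37.92
ee_pos: [0.6184, -0.0321, 0.0597]
eef_rot: [0.192, 0.981, 0.0, 0.001]
ft_force: [-2.1, -1.0, 5.2]
37.925 [ 0.6184 -0.0321  0.0597] dp [ 0.005  0.006 -0.001] j [-0.47  0.47  0.57  1.66 -0.28  1.1   1.37] w 0.0456 g 25.0 f [-2.1 -1.   5.2]
```

Seated. Release, rise clear, and check everything.

```bash
python3 -m pendant '[{"dp":[0,0,0],"rotation":[0,0,0],"jaw":0.9},{"dp":[0,0,0],"rotation":[0,0,0],"jaw":0.9},{"dp":[0,0,0],"rotation":[0,0,0],"jaw":0.9},{"dp":[0,0,0],"rotation":[0,0,0],"jaw":0.9},{"dp":[0,0,-0.3],"rotation":[0,0,0],"jaw":1},{"dp":[0,0,-0.7],"rotation":[0,0,0],"jaw":1},{"dp":[0,0,-1],"rotation":[0,0,0],"jaw":1},{"dp":[0,0,-1],"rotation":[0,0,0],"jaw":1}]' 25
python3 -m pendant '[{"dp":[0,0,0],"rotation":[0,0,0],"jaw":1},{"dp":[0,0,0],"rotation":[0,0,0],"jaw":1},{"dp":[0,0,0],"rotation":[0,0,0],"jaw":1}]' 25|head -2
python3 - <<'E'
from look import *
from bench import camera
for n in("scene","side"):
    c=camera(n);P=world(c); print(heads(c)); cv2.imwrite(f"pics/{n}4.png",c["image"][...,::-1])
    for k in HUE:
        m=mask(c,k)&inbox(P)&(P[...,2]>.06)&(P[...,2]<.2); print(k,"top",P[m][:,2].max().round(4))
E
```

```text
time: 38.92
ee_pos: [0.6197, -0.0324, 0.2128]
eef_rot: [0.192, 0.981, 0.001, 0.003]
ft_force: [-0.3, -0.2, -0.5]
width: 0.0869
grip_force: 0.0
time: 39.3
ee_pos: [0.6174, -0.0319, 0.2079]
{'red': ((array([ 0.6187, -0.0327]), 0.0008), 267), 'amber': ((array([0.4693, 0.0521]), 0.0008), 281), 'green': ((array([ 0.5146, -0.274 ]), 0.0006), 383), 'blue': ((array([ 0.4282, -0.14  ]), 0.0006), 354)}
red top 0.2
amber top 0.1027
green top 0.1128
blue top 0.1052
{'red': ((array([ 0.6171, -0.0332]), 0.0009), 229), 'amber': ((array([0.4678, 0.0514]), 0.0008), 265), 'green': ((array([ 0.5128, -0.2747]), 0.0013), 153), 'blue': ((array([ 0.4266, -0.1406]), 0.0011), 200)}
red top 0.2
amber top 0.1044
green top 0.106
blue top 0.1052
```

View pics/scene4.png

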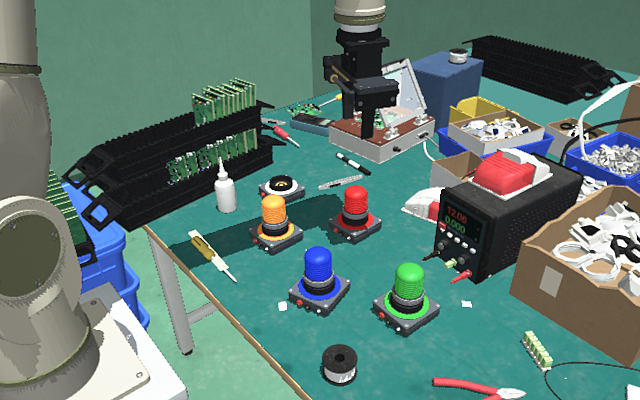

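Every head stands in its own colour: amber (275,220), red (355,210), blue (319,275), green (407,288). The spare (282,187) is empty, the bottle is in place and the gripper is clear.

```bash
python3 -c "
from bench import r
print(r.close_job())"
```

```text
the job is handed in; nothing more can be done
None
```

The job is handed in at about 39 s of the 106 s limit: by the cameras, all four heads stand in the base of their own colour within about 3 mm of the cup axis, the spare base is empty, and the flux bottle still stands in place; the judge's verdict was not returned.

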